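# Tighten the rivet set block's clamp nut to the click

## Task

Tighten the clamp nut of the iron rivet set block with the break-back torque wrench that already sits on it: swing its long round handle clockwise (seen from above) until the wrench breaks over at its neck with a clear click, then stop at once, within about 10 degrees of bend at the neck. Then let go, so that the handle springs straight again with the nut left tight, and leave the flat ring spanner on the twin block where it is.

Things in the scene. Friction and masses are not known exactly. Their poses are not given: they have to be found in the camera images.
- wrench_grip (a point): Centre of the torque wrench's ribbed round grip: 26 mm diameter, 120 mm long, level, axis 75 mm above the cart top, free beneath; its 18 mm tube leads to a forked neck and a nut on a fixed iron block 90 x 80 x 45 mm. It only swings level; nothing under its sweep is over 45 mm high. x: along the handle to the nut, z up. Along +x: neck pin 170 mm, nut's vertical axis 200 mm (neck straight).
- clamp_nut (a joint): Turn of the nut with the wrench head on it, rad: grows clockwise seen from above (tightening). Starts at 0 to 0.3, runs with slight friction (about 1.5 N at the grip, stays where it is left) and comes up tight at 0.62, where it turns no further.
- wrench_handle (a joint): Bend of the wrench's neck, rad: 0 straight, grows as the handle breaks over clockwise against its head. Stays 0 while the nut runs; with the nut tight it breaks over at about 7 N on the grip, then resists less (5 N at 0.12, 3.5 N at 0.25). Hard stop at 0.35; 0.05 to 0.2 is a proper break-over. Let go, it springs back to 0.
- spanner_bar (a point): Middle of the flat bar of the plain ring spanner on the twin iron block, a bystander to leave alone (it swings if pushed): bar 16 mm wide, 7 mm thick, 59 mm above the cart top; 187 mm long over ring and end. x: along the bar to its nut, 80 mm away; z up.

How it is judged:
By the outcome, as a careful person would: the job done as asked, in the order asked, and still so for the second after the job is handed in, with the robot touching nothing.
It also fails if it takes over 42 s, if anything falls off the work surface, if the arm or the gripper's body presses on something with over 40 N, if the wrist force passes 120 N, or if a joint passes its speed limit or range.

## Robot

A 7-joint arm with a two-finger parallel gripper is mounted at the origin on the work surface. World frame = base frame: x ahead of the robot, y to its left, z up, the work surface at z = 0. Lengths are in m, angles in rad, forces in N, time in s.
With the tool pointing down it reaches from about 0.4 to 0.875 m from the base axis. Payload 19.3 kg.
Tool frame: the origin (TCP) lies at the very end of the fingers, on their centre line; the grasp point (between the pads) lies 19 mm behind it; z points along the fingers, y is the direction in which the jaws open and shut (so a half turn about z gives the same grasp; the last joint's range is limited). The gripper opens to 85 mm and grips with 20 to 120 N. Pads are 22 mm wide; open, the fingers measure 114 mm over their backs; the gripper's body (76 mm by 85 mm) begins 54 mm behind the grasp point. The pads swing forward as they close: fully open they stand 13 mm farther back than shut.
Start: joints at [-1.201, 0.521, -0.036, 1.599, 0.021, 1.021, -0.113], TCP at [0.266, 0.566, 0.231] pointing down, gripper open.
Joint ranges: [-2.91, 2.91], [-0.3, 2.13], [-1.5, 1.42], [0.17, 2.43], [-1.26, 4.41], [0.16, 1.93], [-2.52, 2.52]. Speed limits (rad/s): [1.89, 1.89, 2.39, 2.39, 3.01, 3.01, 3.01].

## Interface

Orientations are given as [roll, pitch, yaw] about the fixed x, y, z axes, in that order (R = Rz(yaw) Ry(pitch) Rx(roll)).
In Python, from workcell import bot, vision, job_done gives the robot as it stands.
- The arm moves only by the tool arm_command, never from a script. Its arguments are lists of equal length, an entry for each row: "gripper": the finger opening in cm, from 0 to 8.54; "slide": the shift along the tool's x, y, z in cm, a list of three; "turn": the turn, a rotation vector about the tool's x, y, z in degrees, a list of three. A call has 1 to 5 rows; each row is the pose to reach, as a shift and turn from the pose commanded when the call began, along the tool's axes at that moment; what a row does not reach only later rows make up. A row lasts 1/8 s, in which the tool goes at most 62.5 mm and 10.7 degrees, less where a joint would pass 70% of its speed; a pose out of reach is approached as far as the arm can. A call with a gripper value outside its range is refused whole. The fingers move at their own pace and stop on an object; "force" is the grip in N (left out, the last holds). Time passes only in rows, so rows that repeat a pose let the fingers close. It gives the time, the measured TCP pose, the force and the opening at its end, in the units of the state.
- bot.observe(): the state, without advancing time (a new reading comes with each control period).
- vision.grab_frame(name): name is "scene" or "top" or "wrist"; returns the picture (400x640x3 uint8, blue, green, red); there is no depth.
- vision.camera_model(name): a dict with "mtx" (3x3 intrinsics, pixels), "T" (4x4, takes a point from camera to world coordinates). Camera axes: x right, y down, z forward; pixel columns grow to the right and rows downward; lengths in m; the calibration is good to about 2 mm. The wrist camera is an equidistant fisheye: a pixel r from the principal point sees the ray r / f radians off the axis. A picture is of the moment at which its call begins: read the wrist's pose just before it. camera_model takes no time and is no camera call; for the wrist camera it gives the pose at the moment of the call.
- job_done(): hands the job in, once; it reports no verdict.
The state is a dict: "clock": time; "qpos": joint angles; "qd": joint speeds; "joint_efforts": joint torques, N m; "position": TCP position; "tool_rot": TCP orientation; "force": force on the tool from outside, world axes, zero at the start; "moment": the same for the moment, N m; "grip_width": finger opening in m.
Only numpy, scipy, OpenCV 4.12 (cv2) and the standard library are available. Lean on these libraries where they do the work, as an engineer would, in place of code of your own. Each camera call takes 0.05 s, during which the arm holds its last target. There are 200 camera calls.

## Working session

There is one attempt and no reset: what is moved stays moved. The work goes in short steps, Python scripts to look and compute and a tool call to move; the robot and the scene stay as the last step left them, time stands still between calls to the robot, and variables do not carry over. Pictures are saved under pics/ and viewed, about 8 in all and at most 12, crops included, and the job is handed in when it is done.

Besides the shell and the picture viewer there is one more tool, called after "Emit:" by a JSON object that holds its "name" and its "arguments", one argument or row to a line. arm_command: Moves the arm, as the interface text tells. Its arguments: {"type":"object","properties":{"gripper":{"type":"array","items":{"type":"number"}},"slide":{"type":"array","items":{"type":"array","items":{"type":"number"}}},"turn":{"type":"array","items":{"type":"array","items":{"type":"number"}}},"force":{"type":"number"}},"required":["gripper","slide","turn"]}

```bash
mkdir -p pics; ls
python3 - <<'E'
from workcell import bot, vision
import cv2,numpy as np
print(bot.observe())
for n in ("top","scene"):
    m=vision.camera_model(n); print(n,np.round(m["mtx"],1).tolist(),np.round(m["T"],4).tolist())
    cv2.imwrite(f"pics/{n}1.png",vision.grab_frame(n))
E
```

```text
pics
{'clock': 0.0, 'qpos': array([-1.2012311 ,  0.52203912, -0.03632753,  1.59997836,  0.02118306,
        1.02108824, -0.11276357]), 'qd': array([ 0.00281059, -0.00036885, -0.00056228,  0.00014665, -0.0014278 ,
       -0.00134731,  0.00345927]), 'joint_efforts': array([-1.32689926e-03, -9.27099895e+01,  1.97946489e+00, -3.69933307e+01,
        1.77598209e-02,  8.14142200e-03, -5.31245576e-05]), 'position': array([0.26596958, 0.56522638, 0.23072069]), 'tool_rot': array([-3.14046573e+00,  6.49873673e-05,  2.70184463e+00]), 'force': array([0.11812143, 0.52130735, 0.14443259]), 'moment': array([ 0.00374643,  0.0015438 , -0.06470134]), 'grip_width': 0.08523818622878741}
top [[388.8, 0.0, 317.5], [0.0, 388.8, 199.8], [0.0, 0.0, 1.0]] [[-0.0031, -0.9944, 0.1055, 0.4708], [-1.0, 0.0023, -0.0076, -0.0824], [0.0073, -0.1055, -0.9944, 1.0599], [0.0, 0.0, 0.0, 1.0]]
scene [[428.3, 0.0, 319.3], [0.0, 428.3, 203.0], [0.0, 0.0, 1.0]] [[0.4661, 0.5055, -0.7261, 1.2079], [0.8846, -0.2501, 0.3937, -0.4179], [0.0174, -0.8258, -0.5637, 0.5644], [0.0, 0.0, 0.0, 1.0]]
```

View pics/top1.png

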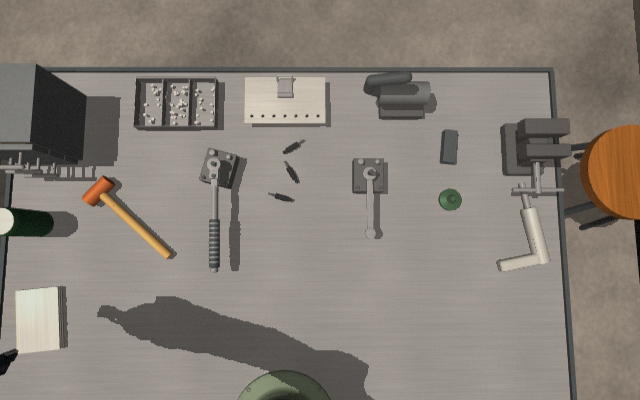

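View pics/scene1.png

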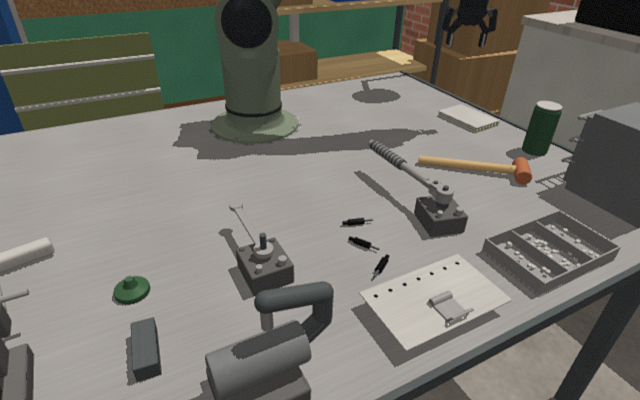

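The top view shows the wrench's nut near (214,167), with its ribbed grip running down to (214,270), towards the robot. The spanner is at (370,175)–(375,235). Clockwise from above swings the grip towards image left, which is +y.

```bash
cat > h.py <<'E'
from workcell import bot, vision
import cv2,numpy as np
def ray(n,px,z):
    m=vision.camera_model(n); d=m["T"][:3,:3]@np.linalg.solve(m["mtx"],[*px,1.]); c=m["T"][:3,3]
    return c+d*(z-c[2])/d[2]
def proj(n,p):
    m=vision.camera_model(n); q=m["mtx"]@(m["T"][:3,:3].T@(np.asarray(p)-m["T"][:3,3])); return q[:2]/q[2]
def tool(p):  # world point -> cm along tool axes from TCP
    from scipy.spatial.transform import Rotation as R
    s=bot.observe(); return R.from_euler("xyz",s["tool_rot"]).inv().apply(np.asarray(p)-s["position"])*100
E
python3 - <<'E'
from h import *
im=cv2.imread("pics/top1.png")
g=cv2.cvtColor(im,cv2.COLOR_BGR2GRAY)
cv2.imwrite("pics/crop1.png",cv2.resize(im[140:280,170:260],None,fx=4,fy=4,interpolation=cv2.INTER_NEAREST))
for px in [(214,220),(214,270),(214,245),(214,185)]: print(px,np.round(ray("top",px,.075),3))
p=ray("top",(214,245),.075); print(proj("scene",p),proj("scene",ray("top",(214,167),.075)))
E
```

```text
(214, 220) [0.524 0.172 0.075]
(214, 270) [0.4   0.169 0.075]
(214, 245) [0.462 0.17  0.075]
(214, 185) [0.614 0.174 0.075]
[386.20560707 153.89983007] [442.53114832 193.05926627]
```

View pics/crop1.png

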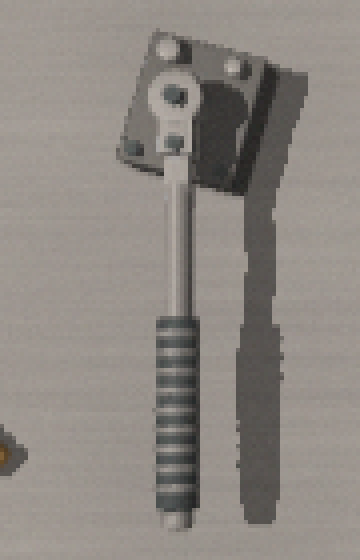

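Run:
```python
from h import *
for n,px in (("nut",(213.8,163.8)),("grip",(214.25,243))): print(n,np.round(ray("top",px,.075),4))
print("above",tool([.467,.115,.15]),"down",tool([.467,.115,.055]))
```

```text
nut [0.6687 0.176  0.075 ]
grip [0.4666 0.1698 0.075 ]
above [-37.35700821 -32.1753296    8.11481935] down [-37.35653368 -32.16594283  17.6148147 ]
```

Emit:
{"name": "arm_command", "arguments": {
  "gripper": [0,0,0,0,0],
  "slide": [
    [-6,-5,0],
    [-10.5,-9,0],
    [-15,-13,0],
    [-19.5,-17,0],
    [-24,-20.7,0]
  ],
  "turn": [
    [0,0,0],
    [0,0,0],
    [0,0,0],
    [0,0,0],
    [0,0,0]
  ],
  "force": 40
}}

```text
clock: 0.72
position: [0.3936, 0.2781, 0.2313]
tool_rot: [-3.142, 0.0, 2.702]
force: [1.1, 0.5, -0.3]
grip_width: 0.0001
```

Emit:
{"name": "arm_command", "arguments": {
  "gripper": [0,0,0,0,0],
  "slide": [
    [-4.5,-4,0],
    [-9,-8,0],
    [-13.4,-11.5,1],
    [-13.4,-11.5,6],
    [-13.4,-11.5,8]
  ],
  "turn": [
    [0,0,0],
    [0,0,0],
    [0,0,0],
    [0,0,0],
    [0,0,0]
  ]
}}

```text
clock: 1.35
position: [0.4647, 0.1179, 0.1492]
tool_rot: [-3.14, -0.002, 2.7]
force: [0.4, 0.2, -0.8]
grip_width: 0.0002
```

Run:
```python
from h import *
print(bot.observe()["position"],"down",tool([.467,.115,.055]))
im=vision.grab_frame("top"); cv2.imwrite("pics/top2.png",im)
cv2.imwrite("pics/c2.png",cv2.resize(im[130:290,150:330],None,fx=3,fy=3))
```

```text
[0.46466543 0.11790277 0.14919502] down [-0.35173994 -0.14435901  9.41919408]
```

View pics/c2.png

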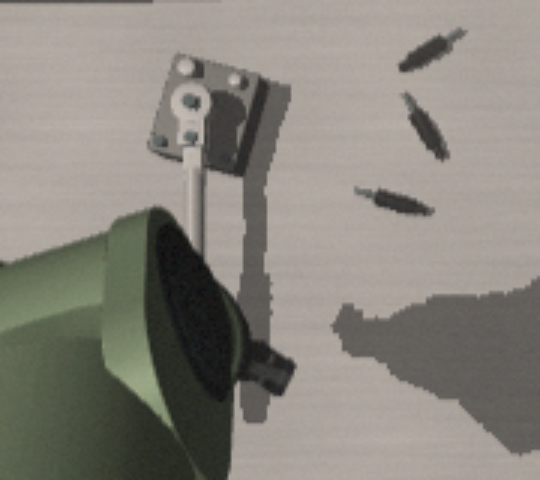

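The wrench hasn't moved, and the arm hides the grip in the top view, so I'll use the scene view from here. The closed fingers are on the -y side with about 20 mm clearance. Next I lower them.

Emit:
{"name": "arm_command", "arguments": {
  "gripper": [0,0,0,0],
  "slide": [
    [0,0,4],
    [0,0,7.5],
    [0,0,9.4],
    [0,0,9.4]
  ],
  "turn": [
    [0,0,0],
    [0,0,0],
    [0,0,0],
    [0,0,0]
  ]
}}

```text
clock: 1.9
position: [0.465, 0.1188, 0.0567]
tool_rot: [-3.14, -0.001, 2.702]
force: [0.3, 0.2, 0.1]
grip_width: 0.0
```

Run:
```python
from h import *
s=bot.observe();print(s["position"],s["force"])
im=vision.grab_frame("scene"); cv2.imwrite("pics/s2.png",im)
cv2.imwrite("pics/cs2.png",cv2.resize(im[80:260,300:520],None,fx=3,fy=3))
# push path: finger-centre arc about nut, radius ~.2, offset ~.031 behind handle axis
N=np.array([.6687,.176])
for a in (0,.1,.2,.3,.4,.5,.6,.7,.8):
    h=np.array([np.cos(a),-np.sin(a)]); n=np.array([np.sin(a),np.cos(a)])
    q=N-.2*h-n*(.013+14.5e-3*np.cos(a-.44)+11e-3*abs(np.sin(a-.44)))
    print(a,np.round(q,4),np.round(tool([*q,.055]),2))
```

```text
[0.46496328 0.11883226 0.05672524] [0.30527735 0.20753243 0.10588444]
0 [0.4687 0.1452] [0.83 2.51 0.26]
0.1 [0.4667 0.1658] [1.89 4.28 0.26]
0.2 [0.4668 0.1866] [2.77 6.18 0.26]
0.3 [0.4691 0.2075] [3.45 8.16 0.26]
0.4 [0.4736 0.2282] [ 3.92 10.22  0.26]
0.5 [0.4797 0.2472] [ 4.18 12.21  0.26]
0.6 [0.4872 0.2649] [ 4.25 14.13  0.26]
0.7 [0.4965 0.282 ] [ 4.14 16.07  0.26]
0.8 [0.5075 0.2983] [ 3.83 18.01  0.26]
```

View pics/cs2.png

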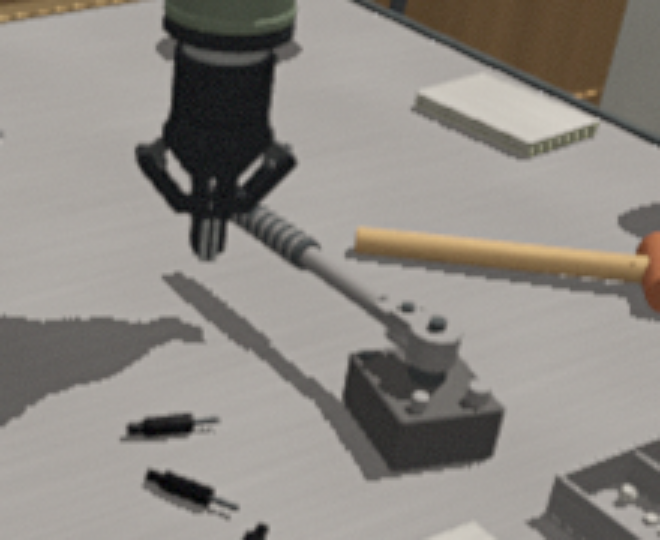

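The fingers are beside the grip and free of contact, with the hammer handle well below. I'll raise 5 mm for linkage clearance and push along the arc, watching the force.

Emit:
{"name": "arm_command", "arguments": {
  "gripper": [0,0,0,0,0],
  "slide": [
    [0.4,1.2,-0.5],
    [0.8,2.4,-0.5],
    [1.5,3.6,-0.5],
    [2.1,4.8,-0.5],
    [2.7,6.0,-0.5]
  ],
  "turn": [
    [0,0,0],
    [0,0,0],
    [0,0,0],
    [0,0,0],
    [0,0,0]
  ]
}}

```text
clock: 2.58
position: [0.4665, 0.1858, 0.0623]
tool_rot: [-3.142, 0.0, 2.702]
force: [-0.1, -1.3, 0.6]
grip_width: -0.0002
```

Emit:
{"name": "arm_command", "arguments": {
  "gripper": [0,0,0],
  "slide": [
    [0.2,0.6,0],
    [0.4,1.2,0],
    [0.6,1.8,0]
  ],
  "turn": [
    [0,0,0],
    [0,0,0],
    [0,0,0]
  ]
}}

```text
clock: 2.95
position: [0.469, 0.2037, 0.0623]
tool_rot: [-3.141, 0.0, 2.701]
force: [0.7, -2.0, 0.5]
grip_width: -0.0002
```

Emit:
{"name": "arm_command", "arguments": {
  "gripper": [0,0,0],
  "slide": [
    [0.1,0.4,0],
    [0.2,0.8,0],
    [0.3,1.2,0]
  ],
  "turn": [
    [0,0,0],
    [0,0,0],
    [0,0,0]
  ]
}}

```text
clock: 3.32
position: [0.4713, 0.2158, 0.0623]
tool_rot: [-3.141, -0.0, 2.702]
force: [1.1, -1.4, -0.1]
grip_width: 0.0001
```

Emit:
{"name": "arm_command", "arguments": {
  "gripper": [0,0,0],
  "slide": [
    [0.1,0.4,0],
    [0.2,0.8,0],
    [0.3,1.2,0]
  ],
  "turn": [
    [0,0,0],
    [0,0,0],
    [0,0,0]
  ]
}}

```text
clock: 3.7
position: [0.4737, 0.2281, 0.0623]
tool_rot: [-3.142, -0.0, 2.702]
force: [0.9, -1.7, -0.2]
grip_width: -0.0001
```

Emit:
{"name": "arm_command", "arguments": {
  "gripper": [0,0,0],
  "slide": [
    [0.05,0.4,0],
    [0.1,0.8,0],
    [0.15,1.2,0]
  ],
  "turn": [
    [0,0,0],
    [0,0,0],
    [0,0,0]
  ]
}}

```text
clock: 4.08
position: [0.4775, 0.2396, 0.0623]
tool_rot: [-3.142, -0.0, 2.702]
force: [0.7, -2.5, -0.1]
grip_width: -0.0003
```

Emit:
{"name": "arm_command", "arguments": {
  "gripper": [0,0,0],
  "slide": [
    [0.03,0.3,0],
    [0.06,0.6,0],
    [0.1,0.9,0]
  ],
  "turn": [
    [0,0,0],
    [0,0,0],
    [0,0,0]
  ]
}}

```text
clock: 4.45
position: [0.4804, 0.2481, 0.0623]
tool_rot: [-3.142, -0.0, 2.702]
force: [0.0, -0.5, -0.4]
grip_width: 0.0001
```

Emit:
{"name": "arm_command", "arguments": {
  "gripper": [0,0,0],
  "slide": [
    [0.02,0.3,0],
    [0.03,0.6,0],
    [0.05,0.9,0]
  ],
  "turn": [
    [0,0,0],
    [0,0,0],
    [0,0,0]
  ]
}}

```text
clock: 4.82
position: [0.4835, 0.2553, 0.0621]
tool_rot: [-3.14, -0.0, 2.701]
force: [0.2, -8.0, 1.3]
grip_width: -0.0002
```

Force is 8 N, so the nut is tight and the neck is about to break over. I'll go on in small steps.

Emit:
{"name": "arm_command", "arguments": {
  "gripper": [0,0],
  "slide": [
    [0.0,0.3,0],
    [0.0,0.6,0]
  ],
  "turn": [
    [0,0,0],
    [0,0,0]
  ]
}}

```text
clock: 5.08
position: [0.4862, 0.2607, 0.0621]
tool_rot: [-3.14, -0.0, 2.701]
force: [-0.0, -9.4, 1.3]
grip_width: -0.0
```

Run:
```python
from h import *
s=bot.observe();print(s["clock"],s["position"],s["force"])
im=vision.grab_frame("scene"); cv2.imwrite("pics/s3.png",im)
cv2.imwrite("pics/cs3.png",cv2.resize(im[100:250,350:500],None,fx=4,fy=4,interpolation=cv2.INTER_CUBIC))
```

```text
5.075 [0.486236   0.26069491 0.06212009] [-2.60715952e-03 -9.42012851e+00  1.30550894e+00]
```

View pics/cs3.png

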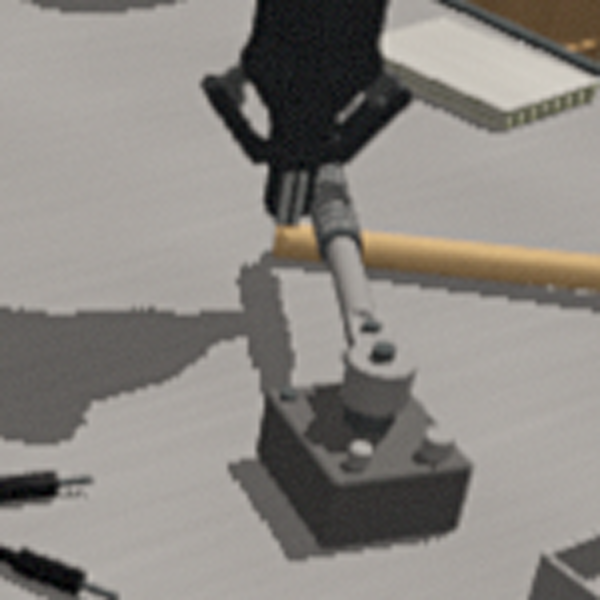

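Run:
```python
from h import *
im=vision.grab_frame("top"); cv2.imwrite("pics/t3.png",im)
s=bot.observe();print(s["clock"],s["position"],s["force"])
cv2.imwrite("pics/ct3.png",cv2.resize(im[140:240,160:260],None,fx=6,fy=6,interpolation=cv2.INTER_CUBIC))
```

```text
5.175 [0.48624755 0.26096085 0.06211242] [-0.49193123 -7.65575952  0.21479025]
```

View pics/ct3.png

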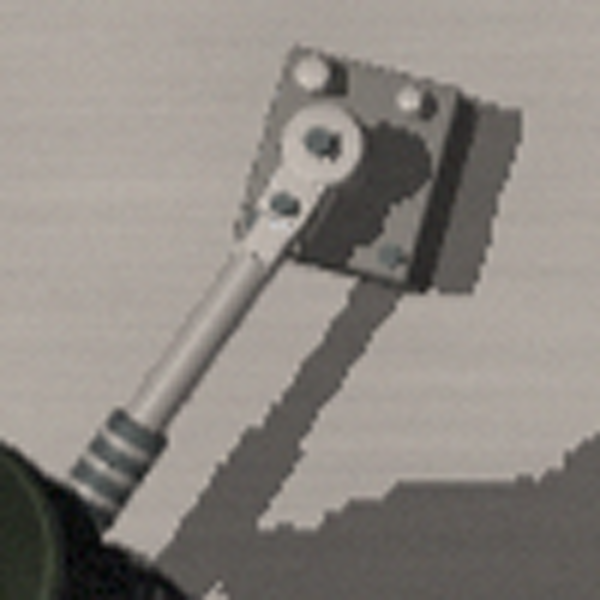

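The top view shows the head (nut (322,143) to pin (285,204) in the crop) at about 0.545 rad and the tube at about 0.575, so the bend is only about 0.03. It needs about 1.3 cm more.

Emit:
{"name": "arm_command", "arguments": {
  "gripper": [0,0],
  "slide": [
    [0.0,0.35,0],
    [-0.05,0.7,0]
  ],
  "turn": [
    [0,0,0],
    [0,0,0]
  ]
}}

```text
clock: 5.42
position: [0.4895, 0.267, 0.0621]
tool_rot: [-3.14, -0.0, 2.701]
force: [-1.1, -6.7, 0.5]
grip_width: 0.0001
```

Emit:
{"name": "arm_command", "arguments": {
  "gripper": [0,0],
  "slide": [
    [-0.05,0.35,0],
    [-0.1,0.7,0]
  ],
  "turn": [
    [0,0,0],
    [0,0,0]
  ]
}}

```text
clock: 5.68
position: [0.4934, 0.273, 0.0621]
tool_rot: [-3.14, -0.0, 2.701]
force: [-0.8, -6.0, 0.6]
grip_width: 0.0002
```

Run:
```python
from h import *
im=vision.grab_frame("top"); cv2.imwrite("pics/t4.png",im)
s=bot.observe();print(s["clock"],s["position"],s["force"])
cv2.imwrite("pics/ct4.png",cv2.resize(im[140:240,160:260],None,fx=6,fy=6,interpolation=cv2.INTER_CUBIC))
```

```text
5.725 [0.49362241 0.27345032 0.06212597] [-0.2275043  -5.73900119  0.43936315]
```

View pics/ct4.png

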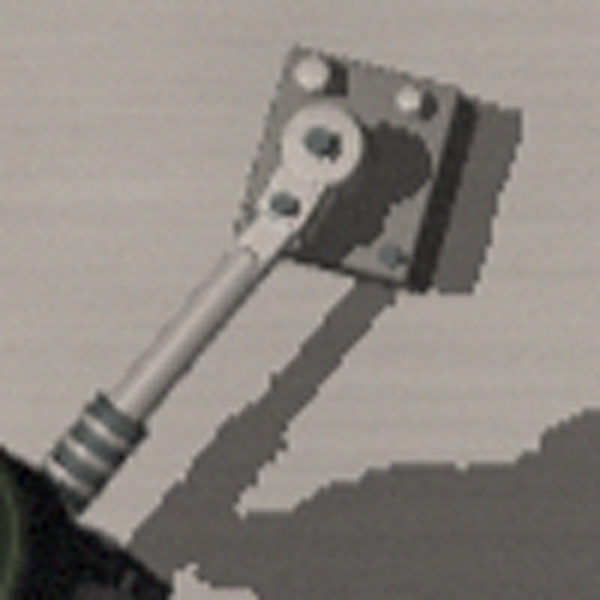

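The head hasn't moved, and the tube has swung about 0.08 rad further. That puts the bend at about 0.11, and the force has dropped to about 5.7 N, so this is a proper break-over. I stop here and back off gently.

Emit:
{"name": "arm_command", "arguments": {
  "gripper": [0,0,0,0,0],
  "slide": [
    [0,-0.5,0],
    [0,-1.0,0],
    [0,-1.5,0],
    [0,-2.0,0],
    [0,-2.5,0]
  ],
  "turn": [
    [0,0,0],
    [0,0,0],
    [0,0,0],
    [0,0,0],
    [0,0,0]
  ]
}}

```text
clock: 6.35
position: [0.482, 0.2508, 0.0621]
tool_rot: [-3.141, -0.001, 2.702]
force: [0.2, 0.6, 0.0]
grip_width: 0.0
```

Emit:
{"name": "arm_command", "arguments": {
  "gripper": [0,0,0,0,0],
  "slide": [
    [0,-1.0,0],
    [0,-2.5,0],
    [0,-4.0,0],
    [0,-4.0,-4],
    [0,-4.0,-9]
  ],
  "turn": [
    [0,0,0],
    [0,0,0],
    [0,0,0],
    [0,0,0],
    [0,0,0]
  ]
}}

```text
clock: 6.98
position: [0.4652, 0.2137, 0.1528]
tool_rot: [-3.14, -0.001, 2.701]
force: [-0.0, 0.5, -0.2]
grip_width: 0.0004
```

Run:
```python
from h import *
im=vision.grab_frame("top"); cv2.imwrite("pics/t5.png",im)
s=bot.observe();print(s["clock"],s["position"],s["force"])
cv2.imwrite("pics/ct5.png",cv2.resize(im[140:290,150:400],None,fx=3,fy=3,interpolation=cv2.INTER_CUBIC))
```

```text
7.025 [0.46758031 0.21477436 0.15893739] [4.29146833 3.1328299  9.01239474]
```

View pics/ct5.png

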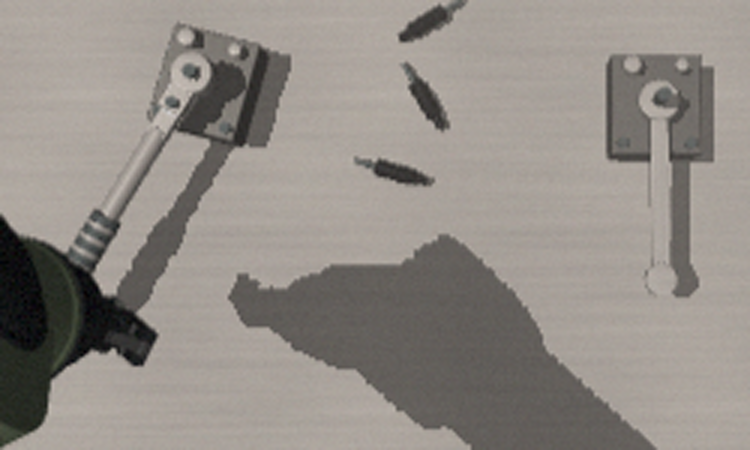

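Emit:
{"name": "arm_command", "arguments": {
  "gripper": [0,0,0],
  "slide": [
    [0,-2,-4],
    [0,-2,-4],
    [0,-2,-4]
  ],
  "turn": [
    [0,0,0],
    [0,0,0],
    [0,0,0]
  ]
}}

```text
clock: 7.4
position: [0.4572, 0.1966, 0.192]
tool_rot: [3.141, -0.0, 2.702]
force: [0.4, -0.2, 0.3]
grip_width: 0.0
```

Run:
```python
from h import *
a=cv2.imread("pics/top1.png"); b=vision.grab_frame("top"); t5=cv2.imread("pics/t5.png"); t3=cv2.imread("pics/t3.png")
s=bot.observe();print(s["clock"],s["position"],s["force"])
d=lambda p,q,r:[round(float(f(cv2.absdiff(p[r],q[r]))),2) for f in (np.mean,lambda x:np.percentile(x,99),np.max)]
print("spanner now-start",d(a,t5,np.s_[150:245,345:395]),d(a,b,np.s_[150:200,345:395]))
print("head t3-now",d(t3,b,np.s_[150:178,200:222]),"wrench t5-now",d(t5,b,np.s_[150:220,170:222]))
```

```text
7.45 [0.45709127 0.19670844 0.19160333] [-0.10687863  0.64654653 -0.29402825]
spanner now-start [12.32, 19.0, 22.0] [11.95, 19.0, 22.0]
head t3-now [2.38, 13.0, 33.0] wrench t5-now [1.76, 6.0, 10.0]
```

```bash
python3 -c "
from workcell import job_done
print(job_done())"
```

```text
the job is handed in; nothing more can be done
None
```

I tightened the clamp nut and stopped the wrench shortly after it broke over, then let go. The job was handed in at about 7.5 s.

- **Push:** I pushed the grip clockwise with closed fingers. The nut ran at about 1.5–2 N and came up tight with the head at about 0.545 rad in the top view.
- **Break-over:** The force peaked at about 9.4 N, somewhat above the stated 7 N, then fell to about 5.7 N. I stopped there, at an estimated neck bend of about 0.11 rad (6–7 degrees). The bend comes from the top view and the distance pushed. The click itself shows only as that drop in force.
- **After letting go:** I backed off slowly and lifted clear. In the top view the handle is back in line with the head, within the roughly 0.03 rad I can measure, and the head is where it was when tight. The wrench was still in the last two pictures, and the tool force was near zero.
- **Spanner:** It sits at the same pixels as at the start. The before-and-after pictures differ by about 12 grey levels on average (22 at most), which I take as a lighting change rather than movement.
- **Force blip:** One reading of about 9 N in z came at the end of the lift, in free air. It was gone in the next reading, so I put it down to the arm slowing down.

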